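# Eject a stuck specimen puck from its mould sleeve

## Robot

A 6-joint arm with a two-finger parallel gripper is mounted at the origin on the work surface. World frame = base frame: x ahead of the robot, y to its left, z up, the work surface at z = 0. Lengths are in m, angles in degrees, forces in N, time in s.
With the tool pointing down it reaches from about 0.3 to 1 m from the base axis. Payload 5.1 kg.
Tool frame: the origin (TCP) lies on the centre line of the jaws, within the pads' length; the fingertips stand 11 mm ahead of it and the grasp point (between the pads) lies 8 mm behind it; z points along the fingers, y is the line along which they close (so a half turn about z gives the same grasp; the last joint's range is limited). The gripper opens to 95 mm and grips with 3 to 60 N. Pads are 20 mm wide; open, the fingers measure 119 mm over their backs; the gripper's body (75 mm by 180 mm) begins 59 mm behind the grasp point.
Start: joints at [72.559, 7.093, 94.555, -0, 78.352, -4.733], TCP at [0.143, 0.634, 0.226] pointing down, gripper open.
Joint ranges: [-149.61, 149.61], [-58.7, 133.49], [1.44, 155.28], [-77.14, 257.14], [18.33, 153.61], [-166.67, 166.67]. Speed limits (degrees/s): [147.25, 147.25, 180, 180, 180, 180].

## Interface

Orientations are given as a 3x3 rotation matrix whose columns are the frame's x, y, z axes.
In Python, from cell import arm, hand, eyes gives the robot as it stands. Calls block until the motion is done:
- arm.goto(position, orientation): joint-space move of the TCP to a pose.
- arm.move_l(position, ori=None, velocity=0.15, until_force=None): straight line of the TCP; ori=None keeps the orientation; velocity is the mean speed in m/s. With until_force (N) it stops when the force on the tool has changed by that much, and returns True; else False.
- arm.move_joints(angles): joint-space move.
- hand.gripper_to(opening, squeeze=None): finger opening in m; squeeze is the grip in N (None keeps the last); returns when the fingers have stopped.
- arm.hold(seconds).
- arm.solve_ik(position, orientation): joint angles nearest the present ones, or None.
- eyes.grab_frame(name): name is "side" or "top" or "wrist"; returns (picture, depth): 480x640x3 uint8, red, green, blue; 480x640 float32, m along the optical axis (not along the pixel's ray), 0 where there is no reading.
- eyes.camera_model(name): a dict with "intrinsics" (3x3 intrinsics, pixels), "rvec" (rotation vector, rad) and "tvec" (3), from world to camera coordinates, as OpenCV has them; the wrist camera has in their place "hand_eye" (4x4, takes a point from camera to tool coordinates, whose origin is the TCP and whose axes are the flange's). Camera axes: x right, y down, z forward; pixel columns grow to the right and rows downward; lengths in m; the calibration is good to about 2 mm. A picture is of the moment at which its call begins: read the wrist's pose just before it. camera_model takes no time and is no camera call.
A pose or a line that the arm cannot do raises arm.Unreachable and nothing moves.
- arm.sign_off(): hands the job in; it is judged then, once.
Readings, each from a call of its own:
- arm.current_time(): time.
- arm.current_qpos(): joint angles.
- arm.current_dq(): joint speeds.
- arm.current_joint_efforts(): joint torques, N m.
- arm.current_eef_pos(): TCP position.
- arm.current_eef_rot(): TCP orientation.
- arm.current_wrist_force(): force on the tool from outside, world axes, zero at the start.
- arm.current_wrist_torque(): the same for the moment, N m.
- arm.current_gripper_width(): finger opening in m.
- arm.current_gripper_force(): force on a finger pad.
Only numpy, scipy, OpenCV 4.12 (cv2) and the standard library are available. Lean on these libraries where they do the work, as an engineer would, in place of code of your own. Each camera call takes 0.05 s, during which the arm holds its last target. There are 200 camera calls.

## Task

One of the two mould sleeves still has its cured specimen puck stuck inside. Take the long ejector rod (the one with the tall straight handle) out of the blue rack, push it down through that sleeve from above so that the puck comes out of the bottom and drops into the tray below, and leave the rod standing fully home in the sleeve with its collar on the rim.

Things in the scene. Friction and masses are not known exactly. Their poses are not given: they have to be found in the camera images.
- rod_grip (a point): Ejector rod, loose, 0.22 kg, hanging upright by its collar in a 34 mm hole of the blue rack. Centre of its black straight round handle (26 mm across, 50 mm tall); z up the rod. Below the handle: steel collar 64 mm across, 6 mm thick, underside 31 mm below this point; then a stem 18 mm across, 75 mm long, foot 106 mm below this point. The mushroom-headed tamper 110 mm away is not needed.
- stand_mouth (a point): Centre of the upper rim of the fixed upright steel sleeve with the stuck puck, 125 mm above the bench; z up the bore. Bore 32 mm, a funnel over the top 10 mm, 48 mm at the rim (56 outside). Sleeve 60 mm long. When the rod is home its collar lies on this rim, its foot 15 mm beyond the sleeve's lower end. A like stand beside it has an empty sleeve: not that one.
- stand: Aluminium stand that carries the sleeve, fixed to the bench: base 120 (x) by 130 mm (y); origin at its underside, below the bore's axis, z up. Black tray fixed on the base, 110 by 96 mm inside, 14 mm high, floor 11 mm above the bench. Three small spring tabs in the sleeve, 70 mm above the bench, hold the puck: about 8 N (6 to 12) pushes it past them.
- puck_center (a point): Centre of the specimen puck: white resin cylinder 29 mm across and 22 mm tall, about 40 g, loose. It starts upright in the sleeve on the three spring tabs, its upper face 33 mm below the rim; seen by looking down the bore.

How it is judged:
By the outcome, as a careful person would: the job done as asked, in the order asked, and still so for the second after the job is handed in, with the robot touching nothing.
It also fails if it takes over 42 s, if anything falls off the work surface, if the arm or the gripper's body presses on something with over 40 N, if the wrist force passes 120 N, or if a joint passes its speed limit or range.

## Working session

There is one attempt and no reset: what is moved stays moved. The work goes in short steps, each a Python script; the robot and the scene stay as the last script left them, time stands still between calls to the robot, and variables do not carry over. Pictures are saved under pics/ and viewed, at most 10 in all, crops included, and the job is handed in when it is done.

```bash
mkdir -p pics; cat > h.py <<'E'
import numpy as np, cv2
from cell import arm, hand, eyes
def cam(name):
    m=eyes.camera_model(name); K=np.array(m["intrinsics"],float)
    if name=="wrist":
        H=np.array(m["hand_eye"]); T=np.eye(4); T[:3,:3]=arm.current_eef_rot(); T[:3,3]=arm.current_eef_pos()
        return K,T@H
    R=cv2.Rodrigues(np.array(m["rvec"],float))[0]; T=np.eye(4); T[:3,:3]=R.T; T[:3,3]=-R.T@np.array(m["tvec"],float).ravel()
    return K,T
def ray(K,T,u,v): return T[:3,3],T[:3,:3]@np.linalg.inv(K)@[u,v,1]
def plane(K,T,u,v,z):
    c,d=ray(K,T,u,v); return c+d*(z-c[2])/d[2]
def cloud(K,T,D):
    v,u=np.mgrid[:480,:640]; P=np.stack([(u-K[0,2])/K[0,0]*D,(v-K[1,2])/K[1,1]*D,D],-1)
    return P@T[:3,:3].T+T[:3,3]
E
python3 - <<'E'
from h import *
for n in ("top","side"):
    K,T=cam(n); I,D=eyes.grab_frame(n); cv2.imwrite(f"pics/{n}0.png",I[:,:,::-1]); np.savez(f"{n}0.npz",I=I,D=D,K=K,T=T); print(n,T.round(3).tolist(),K[0,0],(D>0).mean())
print(arm.current_time(),arm.current_eef_rot())
E
```

```text
top [[-0.024, -0.996, 0.089, 0.473], [-1.0, 0.024, 0.002, 0.006], [-0.004, -0.089, -0.996, 1.04], [0.0, 0.0, 0.0, 1.0]] 567.7470434151919 0.995908203125
side [[0.913, -0.311, 0.263, 0.334], [-0.407, -0.669, 0.622, -0.528], [-0.017, -0.675, -0.738, 0.713], [0.0, 0.0, 0.0, 1.0]] 443.01346792521855 0.99603515625
0.1 [[-9.75503342e-01  2.19983774e-01 -6.07385004e-04]
 [ 2.19984523e-01  9.75501721e-01 -1.78947617e-03]
 [ 1.98849395e-04 -1.87925529e-03 -9.99998214e-01]]
```

View pics/top0.png

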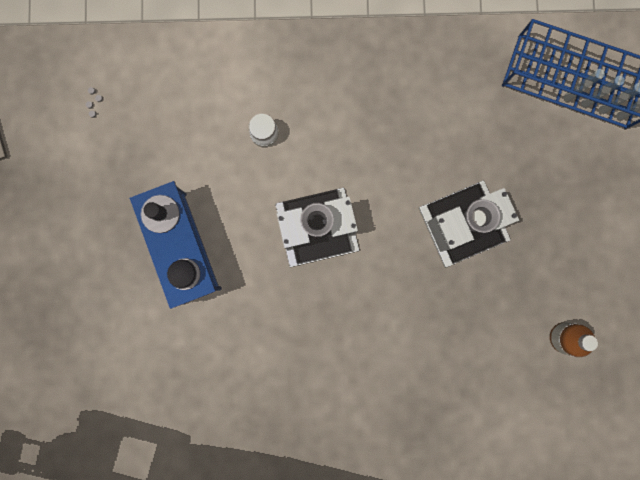

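View pics/side0.png

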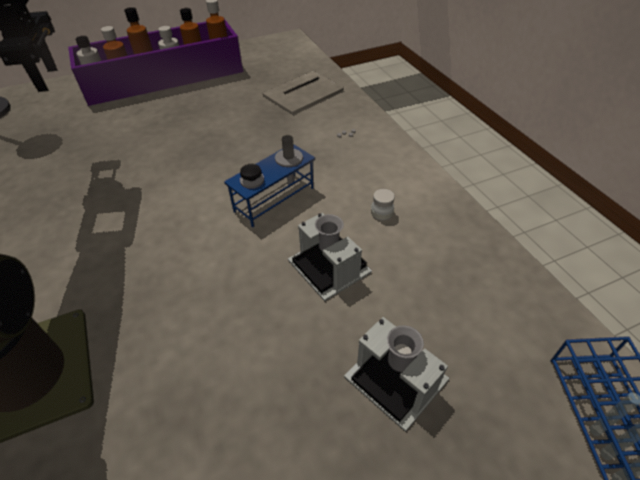

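The right-hand stand, with its rim at about (484,216) in the top view, is white inside, so it holds the puck. The left stand at (317,219) is dark. The rod is at about (155,211), and the mushroom tamper is at (183,273).

```bash
python3 - <<'E'
from h import *
for n,boxes in (("top",dict(rod=(135,190,190,236),tamp=(160,250,210,295),stA=(455,190,515,245),stB=(290,195,345,242))),("side",dict(rod=(268,130,308,172),stA=(380,318,432,378)))):
    z=np.load(n+"0.npz"); P=cloud(z["K"],z["T"],z["D"]); I=z["I"]
    for k,(a,b,c,d) in boxes.items():
        p=P[b:d,a:c].reshape(-1,3); h,e=np.histogram(p[:,2],np.arange(0,.25,.005))
        print(n,k,{round(float(x),3):int(y) for x,y in zip(e,h) if y>12})
        if k=='rod' or k=='tamp':
            zt=np.percentile(p[:,2],99.5); q=p[p[:,2]>zt-.006]; (c0,r)=cv2.minEnclosingCircle(q[:,:2].astype(np.float32)); print(' top',zt,q.mean(0).round(4),c0,r)
        else:
            q=p[abs(p[:,2]-.125)<.005]; c0,r=cv2.minEnclosingCircle(q[:,:2].astype(np.float32)); A=np.c_[2*q[:,:2],np.ones(len(q))]; s=np.linalg.lstsq(A,(q[:,:2]**2).sum(1),rcond=None)[0]; print(' rim',len(q),c0,r,s[:2],np.sqrt(s[2]+s[:2]@s[:2]))
            m=np.linalg.norm(p[:,:2]-c0,axis=1)<.012; print(' bore z',np.percentile(p[m,2],[5,50,95]))
E
```

```text
top rod {0.0: 98, 0.015: 14, 0.02: 45, 0.05: 39, 0.085: 202, 0.09: 894, 0.095: 703, 0.1: 73, 0.105: 18, 0.12: 14, 0.125: 14, 0.13: 15, 0.135: 17, 0.14: 26, 0.145: 179}
 top 0.15039671993756715 [0.593  0.2566 0.1827] (0.5378710031509399, 0.14250347018241882) 0.1509661078453064
top tamp {0.0: 23, 0.02: 40, 0.05: 30, 0.085: 246, 0.09: 1026, 0.095: 131, 0.11: 38, 0.115: 75, 0.12: 496, 0.125: 59}
 top 1.0397676926067931 [0.473  0.0063 1.0398] (0.47295859456062317, 0.006316259503364563) 9.999999747378752e-05
top stA {0.0: 107, 0.005: 476, 0.01: 414, 0.015: 30, 0.02: 62, 0.08: 32, 0.085: 791, 0.09: 493, 0.095: 27, 0.1: 21, 0.105: 22, 0.11: 52, 0.115: 175, 0.12: 308, 0.125: 55}
 rim 363 (0.5788481831550598, -0.26547151803970337) 0.027669422328472137 [ 0.57864816 -0.26494902] 0.024063444369420654
 bore z [0.08823634 0.0911172  0.09364647]
top stB {0.0: 32, 0.005: 353, 0.01: 443, 0.015: 33, 0.02: 36, 0.065: 20, 0.07: 23, 0.08: 19, 0.085: 620, 0.09: 337, 0.11: 33, 0.115: 179, 0.12: 308, 0.125: 67}
 rim 375 (0.579112708568573, 0.004969086032360792) 0.02744189277291298 [0.57890854 0.00496696] 0.02397525316982557
 bore z [0.00728471 0.01056704 0.0694842 ]
side rod {0.0: 636, 0.005: 15, 0.085: 17, 0.09: 352, 0.095: 234, 0.1: 143, 0.105: 18, 0.11: 18, 0.115: 23, 0.12: 23, 0.125: 20, 0.13: 22, 0.135: 23, 0.14: 20, 0.145: 50, 0.15: 26}
 top 0.15101595897941808 [0.591  0.2427 0.1638] (0.46829789876937866, -0.1255236715078354) 0.42402318120002747
side stA {0.0: 548, 0.01: 303, 0.065: 19, 0.07: 29, 0.075: 30, 0.08: 43, 0.085: 116, 0.09: 1037, 0.095: 92, 0.1: 79, 0.105: 75, 0.11: 48, 0.115: 126, 0.12: 248, 0.125: 259}
 rim 507 (0.5791071057319641, -0.26680096983909607) 0.02801298163831234 [ 0.57837116 -0.26727996] 0.023379591811757028
 bore z [0.01143105 0.09199406 0.09469637]
```

```bash
python3 - <<'E'
from h import *
for n,(a,b,c,d) in (("top",(135,190,190,236)),("side",(268,130,308,172))):
    z=np.load(n+"0.npz"); P=cloud(z["K"],z["T"],z["D"]); p=P[b:d,a:c].reshape(-1,3)
    q=p[(p[:,2]>.144)&(p[:,2]<.155)&(z["D"][b:d,a:c].ravel()>0)]; c0,r=cv2.minEnclosingCircle(q[:,:2].astype(np.float32)); print(n,c0,r,q.mean(0)); 
    if n=="top": g=q.mean(0)
print(np.array(eyes.camera_model("wrist")["hand_eye"]).round(3))
R=np.diag([-1.,1,-1])
arm.goto([g[0],g[1],.30],R)
K,T=cam("wrist"); I,D=eyes.grab_frame("wrist"); np.savez("w1.npz",I=I,D=D,K=K,T=T); cv2.imwrite("pics/w1.png",I[:,:,::-1])
P=cloud(K,T,D).reshape(-1,3); m=(D.ravel()>0)&(np.linalg.norm(P[:,:2]-g[:2],axis=1)<.05)
for lo,hi in((.143,.156),(.096,.106)):
    q=P[m&(P[:,2]>lo)&(P[:,2]<hi)]
    if len(q): print(lo,len(q),q.mean(0),np.median(q[:,2]),cv2.minEnclosingCircle(q[:,:2].astype(np.float32)))
print(arm.current_time(),arm.current_eef_pos())
E
```

```text
top (0.5980039238929749, 0.26712867617607117) 0.012888356111943722 [0.59787461 0.26680614 0.1476899 ]
side (0.5986191034317017, 0.26410937309265137) 0.014318790286779404 [0.59778398 0.26256976 0.14907484]
[[ 0.001 -0.961 -0.276  0.076]
 [ 1.     0.001  0.001  0.   ]
 [-0.001 -0.276  0.961 -0.159]
 [ 0.     0.     0.     1.   ]]
0.143 878 [0.59771854 0.26757044 0.14800012] 0.1480985847154431 ((0.5984232425689697, 0.26758185029029846), 0.01294670905917883)
0.096 2949 [0.59443857 0.26759907 0.09826834] 0.09822879730924955 ((0.5985899567604065, 0.26792600750923157), 0.03216034173965454)
2.2667 [0.59738098 0.26766357 0.29978729]
```

View pics/w1.png

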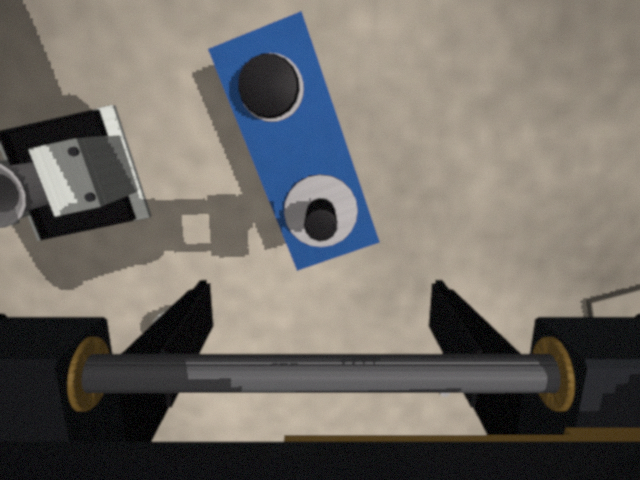

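The wrist view agrees with the top view. The handle is at (320,215), midway between the fingers, and the empty stand is at the left edge. I'll grasp, lift and carry.

```bash
python3 - <<'E'
from h import *
R=np.diag([-1.,1,-1])
x,y=.5984,.2675
hand.gripper_to(.06)
arm.move_l([x,y,.20],R); arm.move_l([x,y,.117],R,velocity=.1)
hand.gripper_to(.015,squeeze=45); print(arm.current_gripper_width(),arm.current_gripper_force())
arm.move_l([x,y,.285],R,velocity=.12)
print(arm.current_wrist_force(),arm.current_gripper_width(),arm.current_time())
arm.goto([.579,-.205,.285],R)
K,T=cam("wrist"); I,D=eyes.grab_frame("wrist"); np.savez("w2.npz",I=I,D=D,K=K,T=T); cv2.imwrite("pics/w2.png",I[:,:,::-1])
P=cloud(K,T,D).reshape(-1,3); q=P[(D.ravel()>0)&(np.linalg.norm(P[:,:2]-[.579,-.266],axis=1)<.035)&(abs(P[:,2]-.1245)<.004)]
print(len(q),q.mean(0),cv2.minEnclosingCircle(q[:,:2].astype(np.float32)),np.percentile(q[:,2],[5,50,95]))
q=P[(D.ravel()>0)&(np.linalg.norm(P[:,:2]-[.579,-.205],axis=1)<.02)&(P[:,2]>.165)&(P[:,2]<.24)]
for lo in np.arange(.165,.24,.01):
    s=q[abs(q[:,2]-lo)<.005]
    if len(s)>5: print(lo,len(s),s.min(0),s.max(0))
print(arm.current_eef_pos(),arm.current_time(),arm.current_wrist_force())
E
```

```text
0.025498639853259793 45.000173449516296
[ 0.23893236 -0.65467253 -2.03204704] 0.025657465292287986 7.0583
1719 [ 0.58010204 -0.26668415  0.12379099] ((0.5792168378829956, -0.265531986951828), 0.027518367394804955) [0.12089355 0.12410574 0.12598646]
[ 0.57941959 -0.20390684  0.284974  ] 8.8333 [ 0.60718211 -0.04109148 -2.55689058]
```

View pics/w2.png

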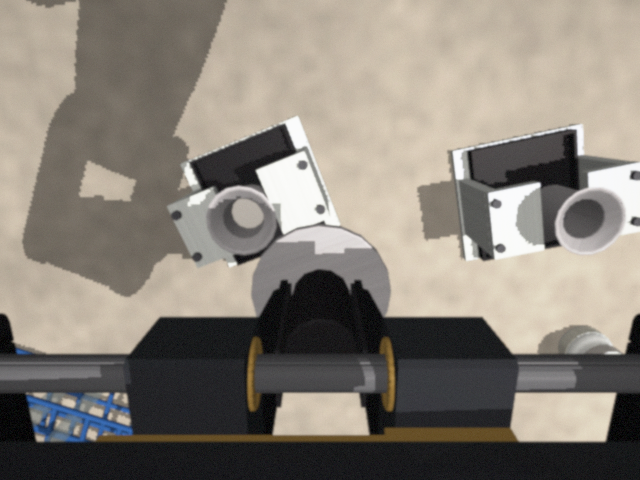

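The rod is held, with its collar at (320,270). The stuck-puck sleeve is at (240,220), showing white inside. Next I'll check the rod's tilt from the collar plane and the side view.

```bash
python3 - <<'E'
from h import *
z=np.load("w2.npz"); P=cloud(z["K"],z["T"],z["D"]).reshape(-1,3)
c=np.array([.5794,-.2039])
q=P[(z["D"].ravel()>0)&(np.linalg.norm(P[:,:2]-c,axis=1)<.036)&(P[:,2]>.25)&(P[:,2]<.28)&((P[:,0]-c[0])>.016)]
q=q[abs(q[:,2]-np.median(q[:,2]))<.005]
s=np.linalg.lstsq(np.c_[q[:,:2]-c,np.ones(len(q))],q[:,2],rcond=None)[0]; print("collar plane",len(q),s,q.min(0),q.max(0))
arm.hold(.2)
K,T=cam("side"); I,D=eyes.grab_frame("side"); cv2.imwrite("pics/s2.png",cv2.resize(I[200:440,250:490,::-1],None,fx=2.5,fy=2.5))
P=cloud(K,T,D).reshape(-1,3); e=arm.current_eef_pos(); print(e,arm.current_time())
q=P[(D.ravel()>0)&(np.linalg.norm(P[:,:2]-e[:2],axis=1)<.03)&(P[:,2]>.17)&(P[:,2]<.255)]
for lo in np.arange(.175,.26,.01):
    t=q[abs(q[:,2]-lo)<.005]
    if len(t)>5: print(round(lo,3),len(t),t.mean(0).round(4),t.min(0).round(4),t.max(0).round(4))
E
```

```text
return _methods._mean(a, axis=axis, dtype=dtype,
  ret = ret.dtype.type(ret / rcount)
Traceback (most recent call last):
ValueError: zero-size array to reduction operation minimum which has no identity
```

```bash
python3 - <<'E'
from h import *
z=np.load("w2.npz"); P=cloud(z["K"],z["T"],z["D"])
for v in (235,245,255,265): print(v,[ (P[v,u].round(3).tolist(),round(float(z["D"][v,u]),3)) for u in (280,320,360)])
K,T=cam("side"); I,D=eyes.grab_frame("side"); cv2.imwrite("pics/s2.png",cv2.resize(I[200:440,250:490,::-1],None,fx=2.5,fy=2.5))
P=cloud(K,T,D).reshape(-1,3); e=arm.current_eef_pos(); print(e,arm.current_time())
q=P[(D.ravel()>0)&(np.linalg.norm(P[:,:2]-e[:2],axis=1)<.04)&(P[:,2]>.15)&(P[:,2]<.3)]
for lo in np.arange(.155,.27,.01):
    t=q[abs(q[:,2]-lo)<.005]
    if len(t)>5: print(round(lo,3),len(t),t.mean(0).round(4),t.min(0).round(4),t.max(0).round(4))
E
```

```text
235 [([0.622, -0.247, 0.011], 0.449), ([0.552, -0.204, 0.266], 0.185), ([0.553, -0.186, 0.263], 0.188)]
245 [([0.556, -0.222, 0.267], 0.185), ([0.557, -0.204, 0.266], 0.186), ([0.556, -0.187, 0.266], 0.186)]
255 [([0.561, -0.222, 0.266], 0.187), ([0.561, -0.204, 0.266], 0.188), ([0.561, -0.186, 0.266], 0.188)]
265 [([0.565, -0.222, 0.267], 0.188), ([0.566, -0.204, 0.266], 0.189), ([0.566, -0.186, 0.266], 0.189)]
[ 0.57940569 -0.20392714  0.28495949] 8.8833
0.185 7 [ 0.5768 -0.2106  0.1885] [ 0.571  -0.2134  0.1875] [ 0.5851 -0.2057  0.1896]
0.195 50 [ 0.5751 -0.2105  0.1951] [ 0.5697 -0.2151  0.19  ] [ 0.586  -0.2001  0.1996]
0.205 53 [ 0.5748 -0.2108  0.2044] [ 0.5693 -0.2144  0.2002] [ 0.5841 -0.2002  0.2099]
0.215 60 [ 0.5747 -0.2103  0.2148] [ 0.5699 -0.215   0.2101] [ 0.5855 -0.1992  0.2198]
0.225 54 [ 0.5751 -0.2109  0.2248] [ 0.5698 -0.2145  0.2201] [ 0.5857 -0.2033  0.2298]
0.235 17 [ 0.5741 -0.2114  0.2317] [ 0.5693 -0.2151  0.2301] [ 0.5815 -0.2045  0.2347]
0.265 828 [ 0.5683 -0.2138  0.267 ] [ 0.5467 -0.2378  0.2611] [ 0.6074 -0.1739  0.2699]
```

View pics/s2.png

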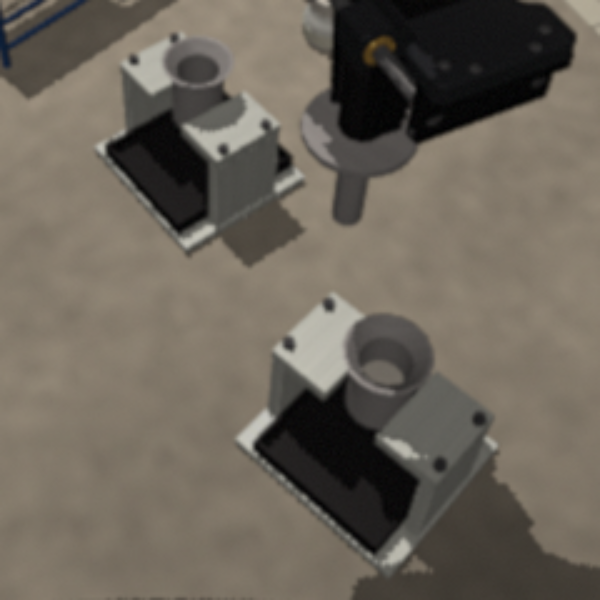

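The rod hangs vertical, with its collar underside about 25 mm below the TCP and the bore axis at about (0.579, -0.266). I'll insert it in stages.

```bash
python3 - <<'E'
from h import *
R=np.diag([-1.,1,-1]); g=np.array([.579,-.2658])
def rep(s,r=None): print(s,r,arm.current_eef_pos().round(4),arm.current_wrist_force().round(1),round(arm.current_time(),2))
arm.move_l([*g,.25],R); arm.hold(.2); c=g+(g-arm.current_eef_pos()[:2]); rep("above")
r=arm.move_l([*c,.200],R,velocity=.06,until_force=8); rep("in",r)
if not r:
    r=arm.move_l([*c,.157],R,velocity=.04,until_force=30); rep("push",r)
    if not r:
        r=arm.move_l([*c,.143],R,velocity=.015,until_force=15); rep("home",r)
I,D=eyes.grab_frame("side"); cv2.imwrite("pics/s3.png",cv2.resize(I[240:440,310:510,::-1],None,fx=3,fy=3))
E
```

```text
above None [ 0.5794 -0.2653  0.251 ] [ 1.   0.3 -2.6] 9.7
in False [ 0.5789 -0.2665  0.2006] [-0.5 -0.7 -2.7] 10.68
push False [ 0.5787 -0.2664  0.1572] [-1.   0.4 -2.8] 11.91
home True [ 0.5786 -0.2663  0.1501] [-1.5  0.   3.6] 12.53
```

View pics/s3.png

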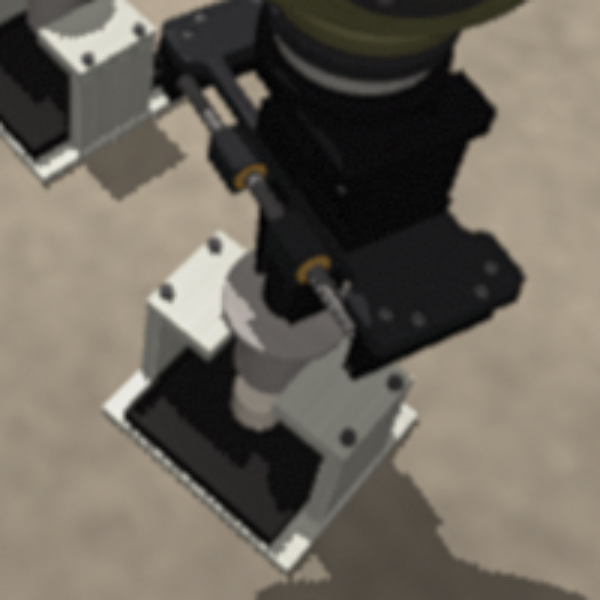

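```bash
python3 - <<'E'
from h import *
K,T=cam("side"); I,D=eyes.grab_frame("side"); P=cloud(K,T,D)
print(arm.current_wrist_force().round(1),arm.current_eef_pos())
for v in range(355,388,3): print(v,[(P[v,u].round(3).tolist(),I[v,u].tolist()) for u in (392,396,400)])
E
```

```text
[-0.7  0.1  5.3] [ 0.57861805 -0.26633482  0.15009879]
355 [([0.549, -0.28, 0.128], [82, 78, 76]), ([0.553, -0.284, 0.132], [160, 152, 148]), ([0.556, -0.288, 0.135], [101, 97, 94])]
358 [([0.559, -0.27, 0.093], [76, 73, 70]), ([0.561, -0.276, 0.103], [85, 82, 79]), ([0.556, -0.29, 0.131], [93, 88, 87])]
361 [([0.559, -0.271, 0.084], [78, 75, 72]), ([0.562, -0.276, 0.092], [83, 79, 77]), ([0.566, -0.281, 0.097], [86, 83, 81])]
364 [([0.56, -0.272, 0.077], [78, 75, 73]), ([0.562, -0.278, 0.085], [85, 81, 79]), ([0.566, -0.282, 0.09], [87, 82, 80])]
367 [([0.561, -0.272, 0.066], [96, 92, 87]), ([0.563, -0.279, 0.076], [84, 81, 78]), ([0.567, -0.283, 0.081], [86, 83, 80])]
370 [([0.57, -0.264, 0.033], [136, 130, 120]), ([0.564, -0.279, 0.066], [107, 101, 96]), ([0.568, -0.283, 0.07], [88, 84, 82])]
373 [([0.567, -0.268, 0.034], [137, 130, 121]), ([0.573, -0.271, 0.033], [137, 131, 121]), ([0.579, -0.274, 0.034], [134, 128, 119])]
376 [([0.565, -0.272, 0.032], [120, 113, 105]), ([0.569, -0.276, 0.035], [139, 132, 122]), ([0.558, -0.297, 0.085], [116, 112, 105])]
379 [([0.565, -0.273, 0.023], [116, 111, 102]), ([0.57, -0.278, 0.027], [118, 113, 103]), ([0.576, -0.279, 0.025], [111, 105, 98])]
382 [([0.566, -0.274, 0.013], [63, 60, 55]), ([0.571, -0.277, 0.014], [119, 113, 104]), ([0.578, -0.28, 0.013], [62, 59, 56])]
385 [([0.563, -0.279, 0.014], [17, 16, 17]), ([0.569, -0.282, 0.014], [13, 14, 13]), ([0.576, -0.284, 0.011], [15, 15, 15])]
```

The puck stands in the tray with its top at z ≈ 0.033 (pixel ≈ (396,374)), and the collar is in contact with the rim. I'll press lightly to confirm, release and retreat.

```bash
python3 - <<'E'
from h import *
R=np.diag([-1.,1,-1])
p=arm.current_eef_pos(); r=arm.move_l([p[0],p[1],.145],R,velocity=.015,until_force=12); print(r,arm.current_eef_pos(),arm.current_wrist_force())
hand.gripper_to(.055); p=arm.current_eef_pos()
arm.move_l([p[0],p[1],.28],R,velocity=.1); arm.move_l([p[0]-.02,p[1]+.12,.30],R); arm.hold(.3)
for n in("side","top","wrist"):
    K,T=cam(n); I,D=eyes.grab_frame(n); P=cloud(K,T,D).reshape(-1,3)
    q=P[(D.ravel()>0)&(np.linalg.norm(P[:,:2]-[.579,-.266],axis=1)<.037)]
    for lo,hi in((.176,.186),(.126,.137),(.029,.037)):
        s=q[(q[:,2]>lo-.004)&(q[:,2]<hi)]
        if len(s)>5: print(n,lo,len(s),np.median(s[:,2]),cv2.minEnclosingCircle(s[:,:2].astype(np.float32)))
    if n=="side": cv2.imwrite("pics/s4.png",cv2.resize(I[240:440,310:510,::-1],None,fx=3,fy=3))
print(arm.current_time(),arm.current_wrist_force())
E
```

```text
True [ 0.57860117 -0.26634672  0.15010791] [-0.77176088  0.52611457  3.75314291]
side 0.176 288 0.1820158951932011 ((0.5778047442436218, -0.2682381570339203), 0.013333020731806755)
side 0.126 963 0.1324808927246337 ((0.5773487091064453, -0.2672158181667328), 0.03276612609624863)
side 0.029 119 0.034000742778894755 ((0.5730798244476318, -0.26675334572792053), 0.01367962546646595)
wrist 0.176 1171 0.1808837464589524 ((0.578594446182251, -0.26594236493110657), 0.01319765392690897)
wrist 0.126 3261 0.13114959316412966 ((0.57883620262146, -0.2658297121524811), 0.032091520726680756)
16.4417 [ 0.82275797  0.16194968 -0.13423786]
```

View pics/s4.png

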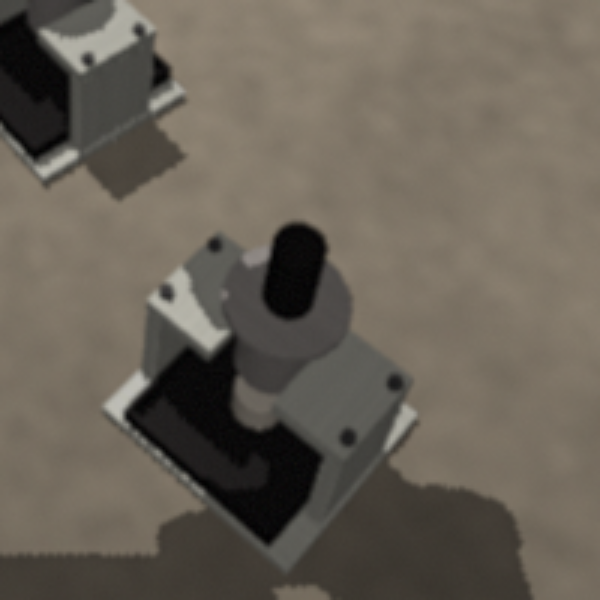

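The rod stands upright with its collar on the rim (collar top at z = 0.131). The puck is in the tray below, at about (255,405).

```bash
python3 -c "
from cell import arm
print(arm.sign_off())"
```

```text
the job is handed in; nothing more can be done
None
```

The puck is out of the sleeve and in the tray, the rod stands fully home with its collar on the rim, the gripper is clear, and the job was handed in at about 16.4 s.

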